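# Set the two-dial combination on the gauge block case

## Task

Two wooden gauge block cases stand on the bench; the one with two dials on its lid is to be set to its combination. Turn its left dial (left as the robot sees it) so that the white line points at the ray of three dots, then turn its right dial to the single dot, and leave both dials there. Leave the dial of the other case as it is.

Things in the scene. Friction and masses are not known exactly. Their poses are not given: they have to be found in the camera images.
- left_dial (a joint): Angle (rad) of the left (+y) dial, growing clockwise from above; 0 points to the back edge of the case (away from the robot); stops at -1.3, 1.3. Rays of black dots on the plate round it: one dot at -1.047, two at -0.349, three at 0.349, four at 1.047. Light friction (0.03 N m), no clicks, stays where left. Plate radius 58 mm, 3 mm thick.
- right_dial (a joint): Angle (rad) of the right (-y) dial, growing clockwise from above; 0 points to the back edge of the case (away from the robot); stops at -1.3, 1.3. Rays of black dots on the plate round it: one dot at -1.047, two at -0.349, three at 0.349, four at 1.047. Light friction (0.03 N m), no clicks, stays where left. Plate radius 58 mm, 3 mm thick.
- left_dial_grip (a point): Centre of the left dial's bar grip on the two-dial case, half-way up: an upright steel bar 46 mm long, 13 thick, 26 tall on a disc of radius 26 mm (disc top 13 mm below this point, lid 22 mm below). Pinch it across its thickness from above; it turns about the vertical through this point, does not lift. x axis: along the bar to its pointing end (white line); z up. The grips are 124 mm apart.
- right_dial_grip (a point): Centre of the right dial's bar grip on the two-dial case, half-way up: an upright steel bar 46 mm long, 13 thick, 26 tall on a disc of radius 26 mm (disc top 13 mm below this point, lid 22 mm below). Pinch it across its thickness from above; it turns about the vertical through this point, does not lift. x axis: along the bar to its pointing end (white line); z up. The grips are 124 mm apart.
- single_dial_pointer (a point): Tip of the small black pointer nose of the only dial of the other wooden case, 28 mm from that dial's axis, which stands in the middle of the lid. Same make of dial; not to be turned. Both cases are fixed, closed, 138 x 240 x 53 mm, long side across the robot's view, turned by up to 0.2 rad, in either order. A tall instrument (0.28 m) fills the bench right of y = -0.38: rise clear of it first.

How it is judged (in metres and radians):
On the way, in this order (a step that is already met when the one before it is completed fails the run):
1. the left dial of the two-dial case points at three dots (value of joint left_dial between 0.149 and 0.549 rad), for 0.2 s.
2. then its right dial points at the single dot (value of joint right_dial between -1.247 and -0.847 rad), for 0.2 s.
At the end, for the whole second after the job is handed in: The left dial of the two-dial case rests within 0.2 rad (11 degrees) of the three-dot ray and its right dial within 0.2 rad of the one-dot ray (all of step 1 and all of step 2 and velocity of joint left_dial between -0.05 and 0.05 rad/s and velocity of joint right_dial between -0.05 and 0.05 rad/s); the robot touches nothing.
It fails at once if the dial of the other case is turned (its pointer tip moves more than 6 mm) (distance of single_dial_pointer from where it was at the start of the episode above 0.006 m).
It also fails if it takes over 48 s, if anything falls off the work surface, if the arm or the gripper's body presses on something with over 40 N, if the wrist force passes 120 N, or if a joint passes its speed limit or range.

## Robot

A 6-joint arm with a two-finger parallel gripper is mounted at the origin on a cart in front of the work surface, level with it; the furniture and walls round the work are solid. World frame = base frame: x ahead of the robot, y to its left, z up, the work surface at z = 0. Lengths are in mm, angles in degrees, forces in N, time in s.
With the tool pointing down it reaches from about 300 to 850 mm from the base axis. Payload 4.2 kg.
Tool frame: the origin (TCP) lies midway between the tips of the shut fingers; the grasp point (between the pads) lies 19 mm behind it (env.tcp_to_grasp is the distance from the TCP to the grasp point, in mm); z points along the fingers, x is the direction in which the jaws open and shut, and the axes are right-handed (so a half turn about z gives the same grasp; the last joint's range is limited). The gripper opens to 91 mm and grips with 3 to 60 N. Pads are 32 mm wide; open, the fingers measure 118 mm over their backs; the gripper's body (76 mm by 178 mm) begins 60 mm behind the grasp point.
Start: joints at [65.546, 18.312, 89.639, -0, 72.044, -1.146], TCP at [227.516, 528.091, 213.976] pointing down, gripper open.
Joint ranges: [-177.97, 177.97], [-48.28, 115.42], [12.27, 149.76], [-77.06, 257.06], [2.81, 150.46], [-146.56, 146.56]. Speed limits (degrees/s): [147.25, 147.25, 180, 180, 180, 180].

## Interface

Orientations are given as [roll, pitch, yaw] about the fixed x, y, z axes, in that order (R = Rz(yaw) Ry(pitch) Rx(roll)).
In Python, from workcell import env gives the robot as it stands.
- The arm moves only by the tool drive_tool, never from a script. Its argument "motion" is a list of rows, each a list of 2 entries, a list of its own where there are three numbers: the shift along the world's x, y, z in m, then the turn, a rotation vector about the world's x, y, z in rad. In form: [[[dx, dy, dz], [wx, wy, wz]], ...]. A call has exactly 10 rows; each row shifts and turns the commanded pose from where the row before left it; what a row does not reach is not made up. A row lasts 1/12 s, in which the tool goes at most 41.7 mm and 7.16 degrees, less where a joint would pass 70% of its speed; a pose out of reach is approached as far as the arm can. A call is refused whole if a number of a shift passes 0.0417 or a number of a turn 0.125, either way. A call with a gripper value outside its range is refused whole. "claw" is the opening, from 0 (shut) to 1 (fully open), set as the call begins (left out, the last holds). The fingers move at their own pace and stop on an object; "force" is the grip in N (left out, the last holds). Time passes only in rows, so rows that do not move let the fingers close, or fill a call up. It gives the time, the measured TCP pose, the force and the opening at its end, in the units of the state.
- env.state(): the state, without advancing time (a new reading comes with each control period).
- env.grab_frame(name): name is "scene" or "top"; returns the picture (420x560x3 uint8, red, green, blue); there is no depth.
- env.camera_params(name): a dict with "fov_y" (degrees; the focal length in pixels is half the picture's height over the tangent of half this angle, whatever the lens; pixels are square), "cx", "cy" (the principal point, pixels), "pose" (4x4, takes a point from camera to world coordinates). Camera axes: x right, y down, z forward; pixel columns grow to the right and rows downward; lengths in mm; the calibration is good to about 2 mm. A picture is of the moment at which its call begins. camera_params takes no time and is no camera call.
- env.job_done(): hands the job in, once; it reports no verdict.
The state is a dict: "time_s": time; "qpos": joint angles; "qvel": joint speeds; "effort": joint torques, N m; "ee_pos": TCP position; "ee_rot": TCP orientation; "force": force on the tool from outside, world axes, zero at the start; "torque": the same for the moment, N m; "gripper_width": finger opening in mm.
Only numpy, scipy, OpenCV 4.12 (cv2) and the standard library are available. Lean on these libraries where they do the work, as an engineer would, in place of code of your own. Each camera call takes 0.05 s, during which the arm holds its last target.

## Working session

There is one attempt and no reset: what is moved stays moved. The work goes in short steps, Python scripts to look and compute and a tool call to move; the robot and the scene stay as the last step left them, time stands still between calls to the robot, and variables do not carry over. Pictures are saved under pics/ and viewed, and the job is handed in when it is done.

Besides the shell and the picture viewer there is one more tool, called after "Request:" as name(argument=value, ...), one argument or row to a line, values as JSON. drive_tool: Moves the arm, as the interface text tells. Its arguments: {"type":"object","properties":{"motion":{"type":"array","items":{"type":"array"}},"claw":{"type":"number"},"force":{"type":"number"}},"required":["motion"]}

```bash
mkdir -p pics; ls; python3 - <<'E'
from workcell import env
import cv2
for n in("scene","top"):
    im=env.grab_frame(n); cv2.imwrite(f"pics/{n}0.png",im[:,:,::-1]); 
    p=env.camera_params(n); print(n,p["fov_y"],p["cx"],p["cy"],p["pose"])
s=env.state();print(s["time_s"],s["ee_pos"],s["ee_rot"],s["gripper_width"],s["force"])
E
```

```text
pics
scene 49.97340973924726 283.882600050258 213.1337897940721 [[ 8.46171249e-01 -2.38483357e-01  4.76570987e-01 -1.61219170e+01]
 [-5.32874164e-01 -3.68118755e-01  7.61927626e-01 -8.12768133e+02]
 [-6.27233948e-03 -8.98673618e-01 -4.38573126e-01  5.95009768e+02]
 [ 0.00000000e+00  0.00000000e+00  0.00000000e+00  1.00000000e+00]]
top 46.37409037710681 276.9564377205373 208.96656447638622 [[ 1.10570664e-02 -9.93545301e-01  1.12895864e-01  3.94060661e+02]
 [-9.99899545e-01 -1.19872192e-02 -7.56351597e-03  3.38817626e+01]
 [ 8.86800322e-03 -1.12800892e-01 -9.93578038e-01  1.22039403e+03]
 [ 0.00000000e+00  0.00000000e+00  0.00000000e+00  1.00000000e+00]]
0.1 [227.33353339 527.66589647 213.20515649] [-1.79998147e+02  9.24705796e-02  6.66921530e+01] 91.23304429229194 [ 0.27863759  0.50244844 -0.96256624]
```

View pics/scene0.png

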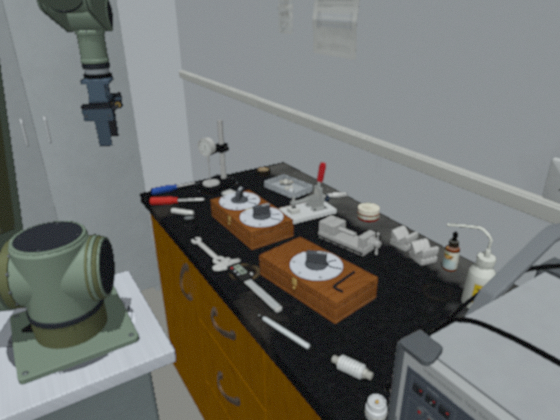

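View pics/top0.png

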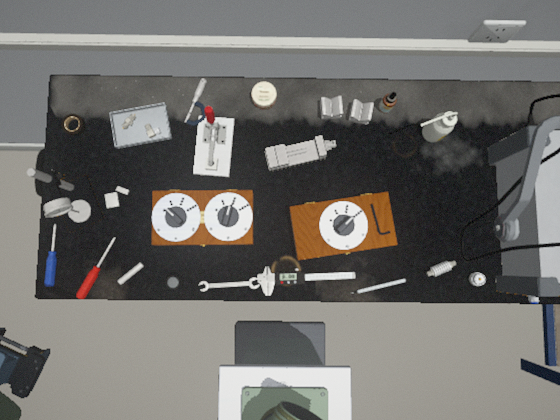

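```bash
python3 - <<'E'
import cv2
im=cv2.imread("pics/top0.png")
cv2.imwrite("pics/z1.png",cv2.resize(im[180:255,140:265],None,fx=6.4,fy=6.4,interpolation=cv2.INTER_CUBIC))
im=cv2.imread("pics/scene0.png")
cv2.imwrite("pics/z2.png",cv2.resize(im[175:250,200:300],None,fx=8,fy=8,interpolation=cv2.INTER_CUBIC))
E
```

```text
(no output)
```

View pics/z1.png

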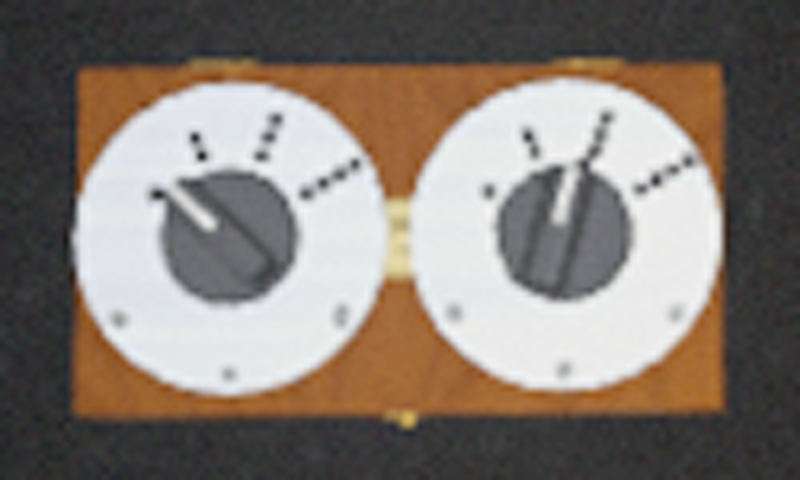

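View pics/z2.png

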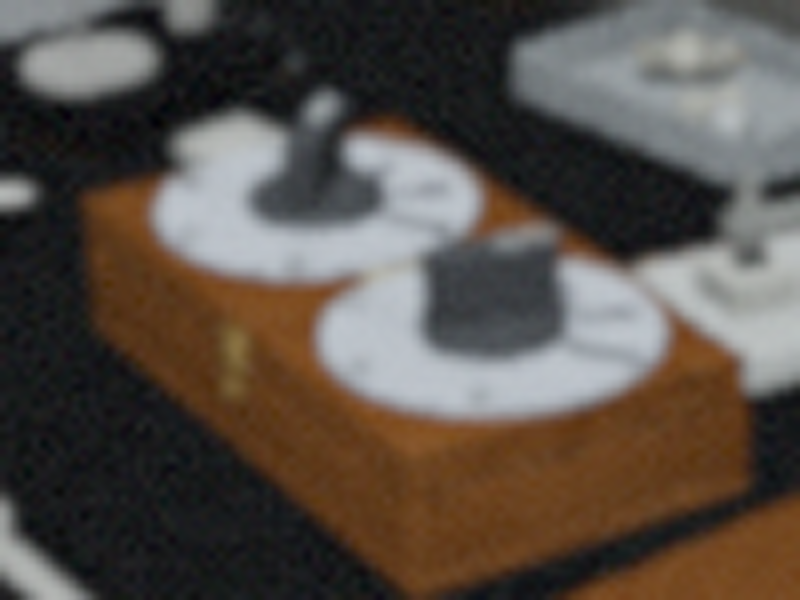

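```bash
cat > h.py <<'E'
import numpy as np,cv2,json
from workcell import env
def ray(n,u,v,z):
    p=env.camera_params(n);f=210/np.tan(np.radians(p["fov_y"])/2);T=np.array(p["pose"])
    d=T[:3,:3]@np.array([(u-p["cx"])/f,(v-p["cy"])/f,1]);o=T[:3,3]
    return o+d*(z-o[2])/d[2]
def proj(n,P):
    p=env.camera_params(n);f=210/np.tan(np.radians(p["fov_y"])/2);T=np.array(p["pose"])
    c=T[:3,:3].T@(np.array(P)-T[:3,3]);return c[:2]/c[2]*f+[p["cx"],p["cy"]]
E
python3 - <<'E'
from h import *
for n in("top","scene"):
    im=cv2.imread(f"pics/{n}0.png");hsv=cv2.cvtColor(im,cv2.COLOR_BGR2HSV)
    m=((hsv[...,1]<45)&(hsv[...,2]>150)).astype(np.uint8)*255
    x0,y0,x1,y1=(140,185,265,250) if n=="top" else (205,180,300,240)
    k=np.zeros_like(m);k[y0:y1,x0:x1]=m[y0:y1,x0:x1]
    if n=="top": k=cv2.morphologyEx(k,cv2.MORPH_OPEN,np.ones((3,3)))
    cs,_=cv2.findContours(k,cv2.RETR_EXTERNAL,cv2.CHAIN_APPROX_NONE)
    for c in cs:
        if cv2.contourArea(c)<150: continue
        e=cv2.fitEllipse(cv2.convexHull(c)); P=ray(n,*e[0],56)
        print(n,e,P.round(1), [np.hypot(*(ray(n,*q[0],56)-P)[:2]).round(0) for q in cv2.convexHull(c)[::4]])
L=lambda a,b:(np.array(a)/6.4+[140,180]-.42,np.array(b)/6.4+[140,180]-.42)
for nm,(a,b) in dict(left=L((175,183),(212,227)),right=L((574,168),(560,222))).items():
    A=ray("top",*a,88);B=ray("top",*b,88);d=A-B;print(nm,A.round(1),B.round(1),"yaw",np.degrees(np.arctan2(d[1],d[0])))
q=[np.array(c)/6.4+[140,180]-.42 for c in((80,66),(723,66),(724,412),(75,414))]
q=[ray("top",*c,53) for c in q]
for i in range(4): print(q[i].round(1), np.hypot(*(q[i]-q[i-1])[:2]))
d=q[0]-q[1];print("case rot",np.degrees(np.arctan2(-d[0],d[1])))
E
```

```text
top ((175.65185546875, 216.7999267578125), (48.26930618286133, 49.58964538574219), 56.92267990112305) [504.7 266.1  56. ] [np.float64(59.0), np.float64(59.0), np.float64(58.0), np.float64(58.0), np.float64(58.0), np.float64(58.0), np.float64(59.0)]
top ((227.8038330078125, 216.27685546875), (48.510128021240234, 48.99810028076172), 46.0480842590332) [507.4 142.   56. ] [np.float64(59.0), np.float64(59.0), np.float64(58.0), np.float64(58.0), np.float64(58.0), np.float64(58.0), np.float64(58.0), np.float64(59.0)]
scene ((259.86383056640625, 208.4183807373047), (35.50999069213867, 85.54653930664062), 100.08133697509766) [529.3 185.5  56. ] [np.float64(163.0), np.float64(129.0), np.float64(106.0), np.float64(102.0), np.float64(168.0)]
left [521.5 280.6  88. ] [505.6 266.6  88. ] yaw 41.321596566618425
right [528.7 136.2  88. ] [509.  140.8  88. ] yaw -13.196285485572886
[569.2 325.4  53. ] 130.37591567388907
[572.2  84.2  53. ] 241.19276259459892
[442.3  81.7  53. ] 129.865297623918
[438.9 322.1  53. ] 240.4055173925556
case rot 0.711356711413062
```

```bash
python3 - <<'E'
from h import *
for P in([504.7,266.1,56],[507.4,142,56],[570,325,53],[439,322,53],[442,82,53],[572,84,53]): print(((proj("scene",P)-[200,175])*8+3.5).round())
for a in((315,208),(492,335)): print(ray("scene",a[0]/8+200-.44,a[1]/8+175-.44,56))
E
```

```text
[314. 207.]
[489. 333.]
[396. 122.]
[ 84. 202.]
[403. 462.]
[744. 359.]
[504.5474249  264.74043588  56.        ]
[507.291641   139.89081084  56.        ]
```

The top view shows the two-dial case at left. Its left dial, px (176,217), points near the one/two-dot gap (about -40°). Its right dial, px (228,216), points near +14°. The scene view agrees on the positions to about 2 mm.

Request:
drive_tool(
  motion=[
    [[0.0278,-0.0262,0],[0,0,0.1128]],
    [[0.0278,-0.0262,0],[0,0,0.1128]],
    [[0.0278,-0.0262,0],[0,0,0.1128]],
    [[0.0278,-0.0262,0],[0,0,0.1128]],
    [[0.0278,-0.0262,0],[0,0,0.1128]],
    [[0.0278,-0.0262,0],[0,0,0.1128]],
    [[0.0278,-0.0262,0],[0,0,0.1128]],
    [[0.0278,-0.0262,0],[0,0,0.1128]],
    [[0.0278,-0.0262,0],[0,0,0.1128]],
    [[0.0278,-0.0262,0],[0,0,0.1128]],
  ],
  claw=0.5,
  force=20,
)

```text
time_s: 0.93
ee_pos: [506.4, 264.5, 213.6]
ee_rot: [-180.0, -0.0, 131.6]
force: [0.4, 0.3, -0.6]
gripper_width: 45.6
```

Request:
drive_tool(
  motion=[
    [[0,0,-0.013],[0,0,0]],
    [[0,0,-0.013],[0,0,0]],
    [[0,0,-0.013],[0,0,0]],
    [[0,0,-0.013],[0,0,0]],
    [[0,0,-0.013],[0,0,0]],
    [[0,0,-0.013],[0,0,0]],
    [[0,0,-0.013],[0,0,0]],
    [[0,0,0],[0,0,0]],
    [[0,0,0],[0,0,0]],
    [[0,0,0],[0,0,0]],
  ],
)

```text
time_s: 1.77
ee_pos: [505.8, 266.3, 123.5]
ee_rot: [180.0, 0.0, 131.3]
force: [-0.3, -0.4, -0.3]
gripper_width: 45.6
```

```bash
python3 - <<'E'
from h import *
s=env.state();print({k:np.round(s[k],1) for k in("time_s","ee_pos","ee_rot","gripper_width","qpos","force")})
t=env.grab_frame("top")[180:255,140:265,::-1];c=env.grab_frame("scene")[150:250,190:310,::-1]
cv2.imwrite("pics/a_t.png",cv2.resize(t,None,fx=5,fy=5,interpolation=2));cv2.imwrite("pics/a_s.png",cv2.resize(c,None,fx=6,fy=6,interpolation=2))
E
```

```text
{'time_s': np.float64(1.8), 'ee_pos': array([505.8, 266.3, 123.5]), 'ee_rot': array([180. ,   0. , 131.3]), 'gripper_width': np.float64(45.6), 'qpos': array([  26.6,   22.1,   97.8,    0. ,   60.1, -104.7]), 'force': array([-0.3, -0.4, -0.3])}
```

View pics/a_s.png

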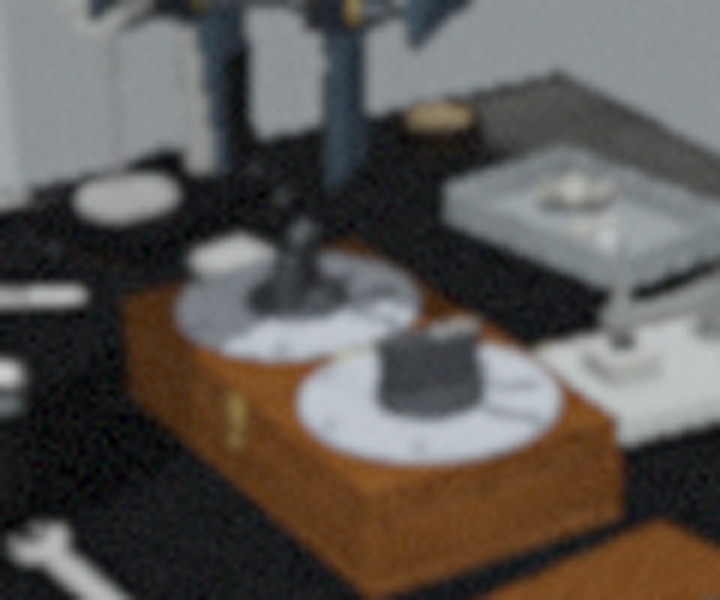

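View pics/a_t.png

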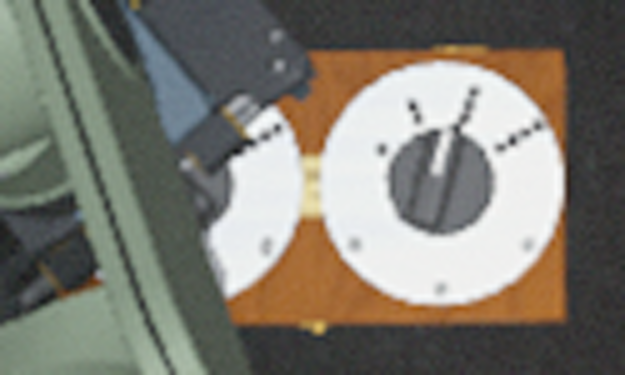

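The fingers straddle the left bar: it sits at px (300,240) in the scene crop, with the fingers at 225 and 345. I'll descend and close.

Request:
drive_tool(
  motion=[
    [[0,0,-0.008],[0,0,0]],
    [[0,0,-0.008],[0,0,0]],
    [[0,0,-0.008],[0,0,0]],
    [[0,0,-0.008],[0,0,0]],
    [[0,0,-0.008],[0,0,0]],
    [[0,0,-0.008],[0,0,0]],
    [[0,0,-0.007],[0,0,0]],
    [[0,0,0],[0,0,0]],
    [[0,0,0],[0,0,0]],
    [[0,0,0],[0,0,0]],
  ],
)

```text
time_s: 2.7
ee_pos: [505.8, 266.3, 68.2]
ee_rot: [180.0, 0.0, 131.3]
force: [0.3, 0.5, 0.5]
gripper_width: 45.8
```

Request:
drive_tool(
  motion=[
    [[0,0,0],[0,0,0]],
    [[0,0,0],[0,0,0]],
    [[0,0,0],[0,0,0]],
    [[0,0,0],[0,0,0]],
    [[0,0,0],[0,0,0]],
    [[0,0,0],[0,0,0]],
    [[0,0,0],[0,0,0]],
    [[0,0,0],[0,0,0]],
    [[0,0,0],[0,0,0]],
    [[0,0,0],[0,0,0]],
  ],
  claw=0,
  force=15,
)

```text
time_s: 3.53
ee_pos: [505.6, 265.2, 68.2]
ee_rot: [-180.0, 0.1, 131.3]
force: [0.8, -5.5, 3.0]
gripper_width: 13.0
```

Request:
drive_tool(
  motion=[
    [[0,0,0],[0,0,-0.06]],
    [[0,0,0],[0,0,-0.06]],
    [[0,0,0],[0,0,-0.06]],
    [[0,0,0],[0,0,-0.06]],
    [[0,0,0],[0,0,-0.06]],
    [[0,0,0],[0,0,-0.06]],
    [[0,0,0],[0,0,-0.06]],
    [[0,0,0],[0,0,-0.06]],
    [[0,0,0],[0,0,-0.06]],
    [[0,0,0],[0,0,-0.06]],
  ],
)

```text
time_s: 4.37
ee_pos: [505.9, 264.7, 68.2]
ee_rot: [180.0, 0.1, 96.8]
force: [1.6, -7.6, 2.7]
gripper_width: 12.9
```

Request:
drive_tool(
  motion=[
    [[0,0,0],[0,0,-0.06]],
    [[0,0,0],[0,0,-0.06]],
    [[0,0,0],[0,0,-0.06]],
    [[0,0,0],[0,0,-0.06]],
    [[0,0,0],[0,0,-0.06]],
    [[0,0,0],[0,0,-0.06]],
    [[0,0,0],[0,0,-0.06]],
    [[0,0,0],[0,0,-0.03]],
    [[0,0,0],[0,0,0]],
    [[0,0,0],[0,0,0]],
  ],
)

```text
time_s: 5.2
ee_pos: [505.8, 264.3, 68.1]
ee_rot: [179.9, 0.2, 71.2]
force: [1.5, -8.4, 3.3]
gripper_width: 13.0
```

Request:
drive_tool(
  motion=[
    [[0,0,0],[0,0,0]],
    [[0,0,0],[0,0,0]],
    [[0,0,0],[0,0,0]],
    [[0,0,0],[0,0,0]],
    [[0,0,0],[0,0,0]],
    [[0,0,0],[0,0,0]],
    [[0,0,0],[0,0,0]],
    [[0,0,0],[0,0,0]],
    [[0,0,0],[0,0,0]],
    [[0,0,0],[0,0,0]],
  ],
  claw=0.5,
)

```text
time_s: 6.03
ee_pos: [505.5, 266.2, 68.0]
ee_rot: [-180.0, -0.0, 71.2]
force: [-0.5, -0.5, 0.1]
gripper_width: 45.7
```

Request:
drive_tool(
  motion=[
    [[0,0,0.01],[0,0,0]],
    [[0,0,0.01],[0,0,0]],
    [[0,0,0.01],[0,0,0]],
    [[0,0,0.01],[0,0,0]],
    [[0,0,0.01],[0,0,0]],
    [[0,0,0.01],[0,0,0]],
    [[0,0,0.01],[0,0,0]],
    [[0,0,0.01],[0,0,0]],
    [[0,0,0.01],[0,0,0]],
    [[0,0,0],[0,0,0]],
  ],
)

```text
time_s: 6.87
ee_pos: [506.7, 266.7, 160.5]
ee_rot: [179.8, -0.2, 71.2]
force: [0.3, -0.9, 0.2]
gripper_width: 45.9
```

Request:
drive_tool(
  motion=[
    [[0.0002,-0.0158,0],[0,0,0.0122]],
    [[0.0002,-0.0158,0],[0,0,0.0122]],
    [[0.0002,-0.0158,0],[0,0,0.0122]],
    [[0.0002,-0.0158,0],[0,0,0.0122]],
    [[0.0002,-0.0158,0],[0,0,0.0122]],
    [[0.0002,-0.0158,0],[0,0,0.0122]],
    [[0.0002,-0.0158,0],[0,0,0.0122]],
    [[0.0002,-0.0158,0],[0,0,0.0122]],
    [[0,0,0],[0,0,0]],
    [[0,0,0],[0,0,0]],
  ],
)

```text
time_s: 7.7
ee_pos: [507.0, 139.4, 157.8]
ee_rot: [-180.0, -0.0, 76.6]
force: [0.7, -0.5, -0.9]
gripper_width: 45.6
```

```bash
python3 - <<'E'
from h import *
s=env.state();print({k:np.round(s[k],1) for k in("time_s","ee_pos","ee_rot","gripper_width","qpos","force")})
t=env.grab_frame("top")[180:255,140:265,::-1];c=env.grab_frame("scene")[150:250,190:310,::-1]
cv2.imwrite("pics/b_t.png",cv2.resize(t,None,fx=5,fy=5,interpolation=2));cv2.imwrite("pics/b_s.png",cv2.resize(c,None,fx=6,fy=6,interpolation=2))
E
```

```text
{'time_s': np.float64(7.7), 'ee_pos': array([507. , 139.4, 157.8]), 'ee_rot': array([-180. ,   -0. ,   76.6]), 'gripper_width': np.float64(45.6), 'qpos': array([ 14.1,  16.4, 101. ,   0. ,  62.6, -62.5]), 'force': array([ 0.7, -0.5, -0.9])}
```

View pics/b_s.png

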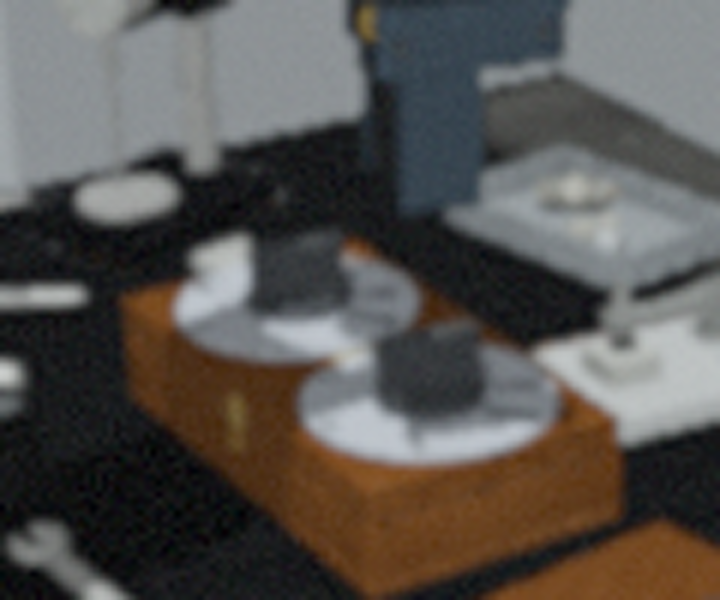

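View pics/b_t.png

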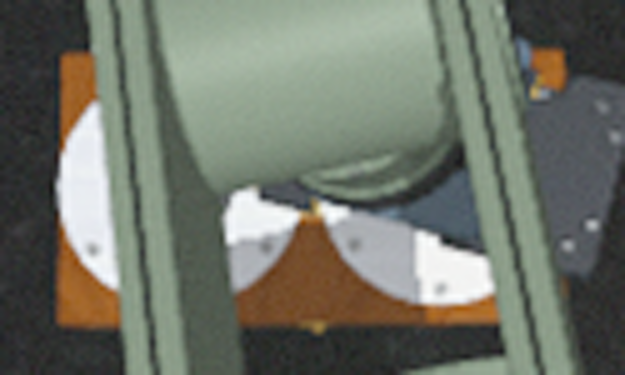

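The left dial now points near the three dots and is almost parallel to the right one. Descending on the right dial.

Request:
drive_tool(
  motion=[
    [[0,0,-0.01],[0,0,0]],
    [[0,0,-0.01],[0,0,0]],
    [[0,0,-0.01],[0,0,0]],
    [[0,0,-0.01],[0,0,0]],
    [[0,0,-0.01],[0,0,0]],
    [[0,0,-0.01],[0,0,0]],
    [[0,0,-0.01],[0,0,0]],
    [[0,0,-0.01],[0,0,0]],
    [[0,0,-0.009],[0,0,0]],
    [[0,0,0],[0,0,0]],
  ],
)

```text
time_s: 8.63
ee_pos: [505.8, 139.4, 66.9]
ee_rot: [-179.8, 0.1, 76.7]
force: [0.0, 0.3, -0.0]
gripper_width: 45.5
```

Request:
drive_tool(
  motion=[
    [[0,0,0],[0,0,0]],
    [[0,0,0],[0,0,0]],
    [[0,0,0],[0,0,0]],
    [[0,0,0],[0,0,0]],
    [[0,0,0],[0,0,0]],
    [[0,0,0],[0,0,0]],
    [[0,0,0],[0,0,0]],
    [[0,0,0],[0,0,0]],
    [[0,0,0],[0,0,0]],
    [[0,0,0],[0,0,0]],
  ],
  claw=0,
)

```text
time_s: 9.47
ee_pos: [507.5, 140.5, 69.5]
ee_rot: [180.0, -0.1, 76.7]
force: [-0.8, 5.4, 3.3]
gripper_width: 12.5
```

Request:
drive_tool(
  motion=[
    [[0,0,0],[0,0,0.07]],
    [[0,0,0],[0,0,0.07]],
    [[0,0,0],[0,0,0.07]],
    [[0,0,0],[0,0,0.07]],
    [[0,0,0],[0,0,0.07]],
    [[0,0,0],[0,0,0.07]],
    [[0,0,0],[0,0,0.07]],
    [[0,0,0],[0,0,0.07]],
    [[0,0,0],[0,0,0.07]],
    [[0,0,0],[0,0,0.07]],
  ],
)

```text
time_s: 10.3
ee_pos: [507.4, 140.3, 69.5]
ee_rot: [179.9, -0.0, 117.0]
force: [-0.6, 5.0, 3.8]
gripper_width: 13.0
```

Request:
drive_tool(
  motion=[
    [[0,0,0],[0,0,0.07]],
    [[0,0,0],[0,0,0.07]],
    [[0,0,0],[0,0,0.07]],
    [[0,0,0],[0,0,0.07]],
    [[0,0,0],[0,0,0.07]],
    [[0,0,0],[0,0,0.07]],
    [[0,0,0],[0,0,0.07]],
    [[0,0,0],[0,0,0.07]],
    [[0,0,0],[0,0,0.035]],
    [[0,0,0],[0,0,0]],
  ],
)

```text
time_s: 11.13
ee_pos: [507.5, 140.3, 69.4]
ee_rot: [179.9, 0.0, 151.0]
force: [-0.4, 4.3, 3.5]
gripper_width: 12.9
```

Request:
drive_tool(
  motion=[
    [[0,0,0],[0,0,0]],
    [[0,0,0],[0,0,0]],
    [[0,0,0],[0,0,0]],
    [[0,0,0],[0,0,0]],
    [[0,0,0],[0,0,0]],
    [[0,0,0],[0,0,0]],
    [[0,0,0],[0,0,0]],
    [[0,0,0],[0,0,0]],
    [[0,0,0],[0,0,0]],
    [[0,0,0],[0,0,0]],
  ],
  claw=0.5,
)

```text
time_s: 11.97
ee_pos: [507.1, 139.7, 69.0]
ee_rot: [-180.0, -0.0, 150.9]
force: [-0.3, 1.1, -0.4]
gripper_width: 45.6
```

Request:
drive_tool(
  motion=[
    [[0,0,0.015],[0,0,0]],
    [[0,0,0.015],[0,0,0]],
    [[0,0,0.015],[0,0,0]],
    [[0,0,0.015],[0,0,0]],
    [[0,0,0.015],[0,0,0]],
    [[0,0,0.015],[0,0,0]],
    [[0,0,0.015],[0,0,0]],
    [[0,0,0.015],[0,0,0]],
    [[0,0,0.015],[0,0,0]],
    [[0,0,0.01],[0,0,0]],
  ],
)

```text
time_s: 12.8
ee_pos: [507.5, 139.8, 215.5]
ee_rot: [179.9, 0.1, 150.9]
force: [0.5, 0.1, -0.2]
gripper_width: 45.5
```

Request:
drive_tool(
  motion=[
    [[-0.025,0.03,0.005],[0,0,-0.05]],
    [[-0.025,0.03,0.005],[0,0,-0.05]],
    [[-0.025,0.03,0.005],[0,0,-0.05]],
    [[-0.025,0.03,0.005],[0,0,-0.05]],
    [[-0.025,0.03,0.005],[0,0,-0.05]],
    [[-0.025,0.03,0.005],[0,0,-0.05]],
    [[-0.025,0.03,0],[0,0,-0.05]],
    [[-0.025,0.03,0],[0,0,-0.05]],
    [[-0.025,0.03,0],[0,0,-0.05]],
    [[-0.025,0.03,0],[0,0,-0.05]],
  ],
)

```text
time_s: 13.63
ee_pos: [255.5, 440.8, 244.0]
ee_rot: [180.0, 0.0, 122.2]
force: [-0.2, 0.1, 0.2]
gripper_width: 45.5
```

Request:
drive_tool(
  motion=[
    [[-0.01,0.03,0],[0,0,0]],
    [[-0.01,0.03,0],[0,0,0]],
    [[-0.01,0.03,0],[0,0,0]],
    [[0,0,0],[0,0,0]],
    [[0,0,0],[0,0,0]],
    [[0,0,0],[0,0,0]],
    [[0,0,0],[0,0,0]],
    [[0,0,0],[0,0,0]],
    [[0,0,0],[0,0,0]],
    [[0,0,0],[0,0,0]],
  ],
)

```text
time_s: 14.47
ee_pos: [227.5, 529.1, 244.3]
ee_rot: [180.0, -0.0, 122.2]
force: [-0.8, -0.4, -0.1]
gripper_width: 45.7
```

```bash
python3 - <<'E'
from h import *
t=env.grab_frame("top")[175:265,140:400,::-1]
cv2.imwrite("pics/c_t.png",cv2.resize(t[5:80,:125],None,fx=6.4,fy=6.4,interpolation=2))
cv2.imwrite("pics/c_o.png",np.vstack([cv2.resize(x,None,fx=5,fy=5,interpolation=2) for x in(t[10:80,150:],cv2.imread("pics/top0.png")[185:255,290:400])])[:, :])
E
```

```text
(no output)
```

View pics/c_t.png

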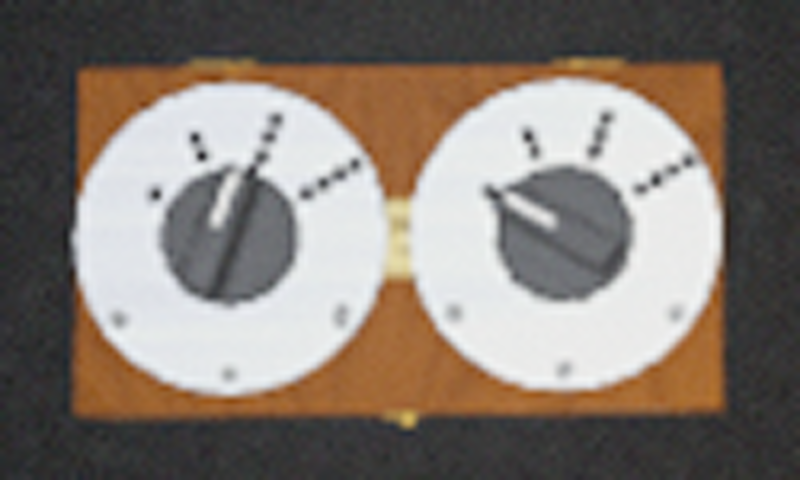

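The left white line runs px (216,225)→(237,172), about +21°, towards the three dots. The right line runs (553,223)→(503,192), about -58°, towards the single dot.

```bash
python3 - <<'E'
from workcell import env
a=__import__("cv2").imread("pics/c_o.png").astype(int);print("other-case diff",abs(a[:350]-a[350:]).mean(), abs(a[:350]-a[350:]).max())
print(env.job_done())
E
```

```text
other-case diff 2.42098354978355 23
the job is handed in; nothing more can be done
None
```

Both dials are set and the job is handed in, at about 14.5 s of robot time. I pinched the left dial and turned it about 60° clockwise to the three dots. I then turned the right dial about 74° counter-clockwise to the single dot, released it and moved the arm clear.

Last top-view check:

| Dial | Reads | Target | Allowed error |
|---|---|---|---|
| Left | about +21° | +20° | ±11° |
| Right | about -58° | -60° | ±11° |

- **Other case:** a before/after comparison of its pictures showed only noise-level differences, so its dial did not turn.
- **Forces:** the wrist force components in the move reports stayed under 9 N.
- **Disagreements:** the only ones were small. The grip pulls suggested the left dial sits about 2 mm to the right (-y) of where the top view put it. The case measured 130 mm deep in the picture against the stated 138 mm. Neither affected the result.

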